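Hang the taco mould and tongs on the drip bar and rinse them

ROBOT

A 7-joint arm with a two-finger parallel gripper is mounted at the origin on the work surface. World frame = base frame: x ahead of the robot, y to its left, z up, the work surface at z = 0. Lengths are in m, angles in rad, forces in N, time in s.
With the tool pointing down it reaches from about 0.425 to 0.825 m from the base axis. Payload 3.6 kg.
Tool frame: the origin (TCP) lies at the very end of the fingers, on their centre line; the grasp point (between the pads) lies 19 mm behind it; z points along the fingers, y is the line along which they close (so a half turn about z gives the same grasp; the last joint's range is limited). The gripper opens to 93 mm and grips with 3 to 60 N. Pads are 15 mm wide; open, the fingers measure 128 mm over their backs; the gripper's body (75 mm by 188 mm) begins 65 mm behind the grasp point.
Start: joints at [-1.256, 0.615, -0.013, 1.423, 0.008, 1.103, -0.04], TCP at [0.218, 0.612, 0.219] pointing down, gripper open.
Joint ranges: [-3.12, 3.12], [-0.3, 2.06], [-1.34, 1.32], [0.26, 2.42], [-1.36, 4.5], [0.01, 1.98], [-2.84, 2.84]. Speed limits (rad/s): [2.79, 2.79, 3.14, 3.14, 3.14, 3.14, 3.14].

INTERFACE

Orientations are given as a rotation vector (axis times angle).
In Python, from plant import telemetry, optics, robot gives the robot as it stands.
- The arm moves only by the tool apply_moves, never from a script. Its argument "motion" is a list of rows, each an object of numbers: "jaw": the opening, from 0 (shut) to 1 (fully open); "dx", "dy", "dz": the shift along the tool's x, y, z in cm; "twist": the turn about the tool's z in degrees. In form: [{"jaw": .., "dx": .., "dy": .., "dz": .., "twist": ..}, ...]. A call has exactly 8 rows; each row shifts and turns the commanded pose from where the row before left it, along the tool's axes as they then stand; what a row does not reach is not made up. A row lasts 1/10 s, in which the tool goes at most 50 mm and 8.59 degrees, less where a joint would pass 70% of its speed; a pose out of reach is approached as far as the arm can. A call is refused whole if a number of a shift passes 5 or a number of a turn 8.59, either way. A call with a gripper value outside its range is refused whole. The fingers move at their own pace and stop on an object; the grip force is fixed at half the most. Time passes only in rows, so rows that do not move let the fingers close, or fill a call up. It gives the time, the measured TCP pose, the force, the opening and the grip force at its end, in the units of the state.
- telemetry.observe(): the state, without advancing time (a new reading comes with each control period).
- optics.snapshot(name): name is "scene" or "side" or "wrist"; returns (picture, depth): 384x512x3 uint8, red, green, blue; 384x512 float32, m along the optical axis (not along the pixel's ray), 0 where there is no reading.
- optics.camera_info(name): a dict with "mtx" (3x3 intrinsics, pixels), "k1" (the pictures are not rectified: a ray, as slopes to the right and down, at radius r is drawn at 1 + k1 r^2 times it, then the intrinsics apply), "world_from_camera" (4x4, takes a point from camera to world coordinates); the wrist camera has in their place "tool_from_camera" (4x4, takes a point from camera to tool coordinates, whose origin is the TCP and whose axes are the flange's). Camera axes: x right, y down, z forward; pixel columns grow to the right and rows downward; lengths in m; the calibration is good to about 2 mm. A picture is of the moment at which its call begins: read the wrist's pose just before it. camera_info takes no time and is no camera call.
- robot.finish_job(): hands the job in; it is judged then, once.
The state is a dict: "time_s": time; "joint_positions": joint angles; "qd": joint speeds; "joint_efforts": joint torques, N m; "tcp_pos": TCP position; "tool_rot": TCP orientation; "ft_force": force on the tool from outside, world axes, zero at the start; "wrist_torque": the same for the moment, N m; "gripper_width": opening from 0.0 (shut) to 1.0 (fully open); "grip_force": force on a finger pad.
Only numpy, scipy, OpenCV 4.12 (cv2) and the standard library are available. Lean on these libraries where they do the work, as an engineer would, in place of code of your own. Each camera call takes 0.05 s, during which the arm holds its last target. There are 200 camera calls.

TASK

Hang the red taco mould and the aluminium tongs over the steel drip bar, in either order, side by side without overlapping, each let down gently so that it straddles the bar squarely with one leg on either side. Only when both are hanging and let go, squeeze the orange trigger of the rinse sprayer right in against its spring for about a second, then let it spring back. Leave the plate, jars, bowl, mug, mill and salt cellar standing where they are, and finish with both pieces still hanging on the bar.

Things in the scene. Friction and masses are not known exactly. Their poses are not given: they have to be found in the camera images.
- rail: fixed steel drip rail: round level bar, 16 mm thick, 300 mm long, along this body's y, its axis 180 mm above the table, between 16 mm posts at y = +-150 mm that end 6 mm above the bar's axis; under it a tray 140 x 330 mm, rim 14 mm. Origin on the table under the bar's middle; x level across the bar, away from the sprayer, z up
- bar_mid (a point): middle of the bar on its axis, 180 mm above the table, axes as rail
- mould: red taco mould, 3 mm sheet bent to an upside-down U, standing on its two long edges on the green plate: 100 mm long along y (the ridge), 85 mm high, 46 mm wide outside along x at the round top, walls upright from 23 to 55 mm below the top (pinch there across x), then flaring to 60 mm at the feet; 0.11-0.21 kg. Origin midway between the feet, z up to the ridge; half-turn symmetric about z
- mould_saddle (a point): underside of the mould's ridge, 82 mm above its origin (inner radius there 20 mm): the spot that comes to rest on the bar's top, 8 mm above the bar's axis
- tongs: aluminium tongs, upside-down U of 3 mm strip, standing on the tips in the turntable's pocket: 150 mm high, strip 22 mm wide along y (tips 32 mm), 42 mm wide outside along x at the round top, legs parallel from 21 to 55 mm below the top (pinch there across x), then spreading to 58 mm at the tips; 0.06-0.12 kg. Origin midway between the tips, z up to the bend; half-turn symmetric about z
- tongs_saddle (a point): underside of the tongs' bend, 147 mm above their origin (inner radius there 18 mm): the spot that comes to rest on the bar's top, 8 mm above the bar's axis
- turntable: white spice turntable, disc 230 mm across, top 30 mm above the table, turning about its vertical axis with light friction (0.08 N m), at any angle; a pocket 50 (x) by 78 mm (y) outside, walls 3 mm, 49 mm high above the disc, centred 60 mm along x, holds the tongs, their x along the turntable's y; three jars opposite. Origin on the axis at table height
- sprayer: fixed rinse gun clamped on its side on a stand (90 mm base under the origin, on the table), barrel level along x, 100 mm up, aimed at the bar, nozzle tip at x = 100 mm. Black hand grip: x -11 to +11, y to -125 mm, 28 mm high. Orange trigger bar beside it: 8 mm thick, 24 mm high, centre line x = 45 mm when free, y -16 to -111 mm. Both centred 100 mm up, free above and below
- squeeze_point (a point): where to pinch grip and trigger together from above: x = 12, y = -80 mm of the sprayer, 100 mm above the table, midway between their outer faces when the trigger is fully in; axes as sprayer, squeeze along x. Outer faces 60 mm apart when free, about 41 mm when fully in
- trigger (a joint): trigger angle in rad: 0 = free, 0.32 = fully in against its stop; it turns about a vertical pin at x = 45, y = -20 mm of the sprayer; its spring needs about 3 N at the squeeze point to start and 8 N to hold it fully in, and pushes it back to 0 when let go
- plate: green ceramic plate, loose, 210 mm in diameter, rim 18 mm high, flat floor 144 mm wide and 6 mm thick under the mould; origin under its centre. Stays put
- jar_a: empty glass jar with steel cap, loose, 42 mm in diameter, 78 mm high, on the turntable; origin under its centre. Stays put
- jar_b: as jar_a
- jar_c: as jar_a
- bowl: steel mixing bowl, 170 mm wide, 80 mm high, beyond the rail to the right; origin under its centre. Stays put
- mug: blue mug, 80 mm wide, 90 mm high, beyond the rail; origin under its centre. Stays put
- mill: dark wooden pepper mill, 56 mm wide, 175 mm high; origin under its centre. Stays put
- cellar: terracotta salt cellar, 80 mm wide, 56 mm high; origin under its centre. Stays put
Things that resemble listed ones, but are neither listed nor needed, are in the scene too. There is more than one size of the mould; the one meant has the size given above.

How it is judged:
By the outcome, as a careful person would: the job done as asked, in the order asked, and still so for the second after the job is handed in, with the robot touching nothing.
It also fails if it takes over 72 s, if anything falls off the work surface, if the arm or the gripper's body presses on something with over 40 N, if the wrist force passes 120 N, or if a joint passes its speed limit or range.

## Working session

There is one attempt and no reset: what is moved stays moved. The work goes in short steps, Python scripts to look and compute and a tool call to move; the robot and the scene stay as the last step left them, time stands still between calls to the robot, and variables do not carry over. Pictures are saved under pics/ and viewed, at most 10 in all, crops included, and the job is handed in when it is done.

Besides the shell and the picture viewer there is one more tool, called as name(argument=value, ...), one argument or row to a line, values as JSON. apply_moves: Moves the arm, as the interface text tells. Its arguments: {"type":"object","properties":{"motion":{"type":"array","items":{"type":"object","properties":{"jaw":{"type":"number"},"dx":{"type":"number"},"dy":{"type":"number"},"dz":{"type":"number"},"twist":{"type":"number"}}}}},"required":["motion"]}

```bash
mkdir -p pics; ls
cat > h.py <<'E'
import numpy as np, cv2
from plant import telemetry, optics, robot
def snap(n):
    s=telemetry.observe(); im,d=optics.snapshot(n); ci=optics.camera_info(n)
    if 'world_from_camera' in ci: T=np.array(ci['world_from_camera'])
    else:
        W=np.eye(4); W[:3,:3]=cv2.Rodrigues(np.array(s['tool_rot'],float))[0]; W[:3,3]=s['tcp_pos']; T=W@np.array(ci['tool_from_camera'])
    return im,d,np.array(ci['mtx']),ci['k1'],T
def rays(uv,K,k1):
    uv=np.atleast_2d(np.array(uv,float))
    return cv2.undistortPoints(uv[:,None],K,np.array([k1,0,0,0,0],float))[:,0] if 0 else _ud(uv,K,k1)
def _ud(uv,K,k1):
    p=np.c_[(uv[:,0]-K[0,2])/K[0,0],(uv[:,1]-K[1,2])/K[1,1]]; q=p.copy()
    for _ in range(15): q=p/(1+k1*(q**2).sum(1,keepdims=True))
    return q
def cloud(d,K,k1,T):
    h,w=d.shape; v,u=np.mgrid[:h,:w]; q=_ud(np.c_[u.ravel(),v.ravel()],K,k1)
    P=np.c_[q,np.ones(len(q))]*d.ravel()[:,None]
    P=P@T[:3,:3].T+T[:3,3]; P[d.ravel()==0]=np.nan; return P.reshape(h,w,3)
def plane(uv,z,K,k1,T):
    q=_ud(np.atleast_2d(np.array(uv,float)),K,k1); D=np.c_[q,np.ones(len(q))]@T[:3,:3].T
    return T[:3,3]+D*((z-T[2,3])/D[:,2])[:,None]
E
python3 - <<'E'
from h import *
s=telemetry.observe(); print({k:np.round(v,3) for k,v in s.items()})
for n in ('scene','side','wrist'):
    im,d,K,k,T=snap(n); np.savez(f'{n}0.npz',im=im,d=d,K=K,k=k,T=T); print(n,K.round(1).tolist(),k,T.round(3).tolist())
    cv2.imwrite(f'pics/{n}0.png',cv2.resize(im[:,:,::-1],(800,600)) if n!='wrist' else im[:,:,::-1])
E
```

```text
pics
{'time_s': np.float64(0.0), 'joint_positions': array([-1.255,  0.616, -0.013,  1.425,  0.008,  1.103, -0.04 ]), 'qd': array([-0.002,  0.001,  0.002,  0.   , -0.001,  0.   ,  0.001]), 'joint_efforts': array([-1.0000e-03, -4.5895e+01,  2.0900e-01, -1.6574e+01, -6.1000e-02,
        2.0000e-02,  0.0000e+00]), 'tcp_pos': array([0.218, 0.612, 0.217]), 'tool_rot': array([-0.534, -3.095,  0.004]), 'ft_force': array([0.009, 0.236, 0.606]), 'wrist_torque': array([-0.031,  0.016, -0.002]), 'grip_force': np.float64(0.0), 'gripper_width': np.float64(0.998)}
scene [[411.7, 0.0, 256.8], [0.0, 411.7, 193.3], [0.0, 0.0, 1.0]] 0.03880873853281984 [[-0.87, 0.397, -0.293, 0.893], [0.493, 0.7, -0.516, 0.621], [0.0, -0.594, -0.805, 1.183], [0.0, 0.0, 0.0, 1.0]]
side [[453.8, 0.0, 254.3], [0.0, 453.8, 192.3], [0.0, 0.0, 1.0]] -0.027912865735236367 [[-0.904, -0.273, 0.329, -0.006], [-0.428, 0.611, -0.666, 0.99], [-0.019, -0.743, -0.669, 1.184], [0.0, 0.0, 0.0, 1.0]]
wrist [[281.5, 0.0, 258.8], [0.0, 281.5, 189.8], [0.0, 0.0, 1.0]] -0.020264118553837206 [[0.336, 0.909, 0.249, 0.148], [0.942, -0.323, -0.091, 0.637], [-0.002, 0.265, -0.964, 0.382], [0.0, 0.0, 0.0, 1.0]]
```

View pics/scene0.png

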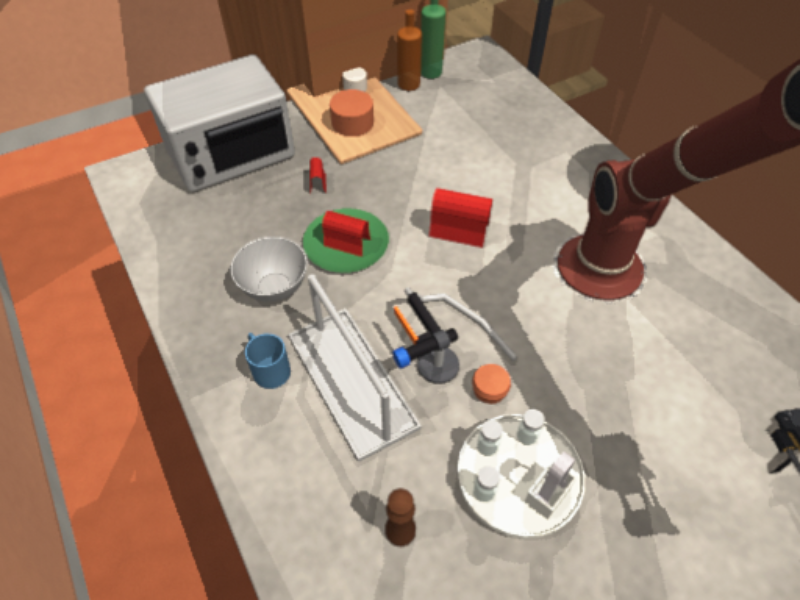

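View pics/side0.png

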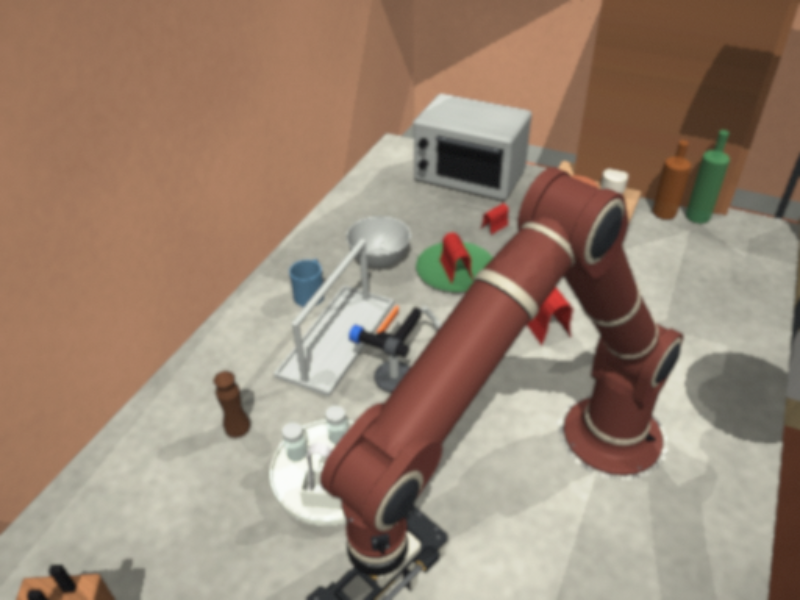

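Scene picture (800x600): the red taco shapes are at (345,233) on the green plate, (460,217) on the bare table and larger, and (317,175), small. The one on the plate fits the description, but I'll check its size. Other positions: rail (315,285)-(387,430), sprayer (430,345) with orange trigger (405,322), turntable (520,475) with the tongs at (555,475).

Run:
```python
from h import *
for n in ('scene','side'):
    z=np.load(n+'0.npz'); im,d,K,k,T=z['im'],z['d'],z['K'],float(z['k']),z['T']; P=cloud(d,K,k,T)
    hsv=cv2.cvtColor(im,cv2.COLOR_RGB2HSV); H,S,V=cv2.split(hsv)
    tm=(np.abs(P[...,2])<.01); print(n,'table z med',np.nanmedian(P[...,2][tm]))
    red=(((H<5)|(H>174))&(S>190)&(V>90)&(P[...,2]>0.005)).astype(np.uint8)
    nn,lab,st,_=cv2.connectedComponentsWithStats(red)
    for i in range(1,nn):
        if st[i,4]<60: continue
        p=P[lab==i]; p=p[np.isfinite(p[:,2])]; zt=np.percentile(p[:,2],98); t=p[p[:,2]>zt-.012]
        r=cv2.minAreaRect((t[:,:2]*1000).astype(np.float32)); ra=cv2.minAreaRect((p[:,:2]*1000).astype(np.float32)); print('red',st[i],zt.round(3),'top',np.round(r[0],0),np.round(r[1],0),round(r[2],1),'all',np.round(ra[0]),np.round(ra[1]),round(ra[2],1))
    def cl(nm,m,zmin=-9,zmax=9):
        m=(m&(P[...,2]>zmin)&(P[...,2]<zmax)).astype(np.uint8); nn,lab,st,_=cv2.connectedComponentsWithStats(m)
        for i in range(1,nn):
            if st[i,4]<60: continue
            p=P[lab==i]; r=cv2.minAreaRect((p[:,:2]*1000).astype(np.float32)); print(nm,st[i],'z',np.percentile(p[:,2],[2,50,98]).round(3),np.round(r[0]),np.round(r[1]),round(r[2],1))
    cl('green',(H>50)&(H<75)&(S>150),.0,.05)
    cl('orange',(H>4)&(H<14)&(S>180)&(V>150),.03,.15)
    ok=(P[...,0]>.3)&(P[...,0]<1.1)&(P[...,1]>-.3)&(P[...,1]<.4)
    cl('bar',ok&(S<60),.165,.2)
    cl('black',ok&(V<60),.08,.14)
    cl('blue',ok&(H>100)&(H<125)&(S>150),.03,.14)
    x=(P[...,1]>0)&(P[...,1]<.65)&(P[...,0]<.9)&(P[...,0]>.2)
    cl('tt',x&(S<60)&(V>100),.02,.04)
    cl('jar/tongs',x&(S<90),.085,.2)
    cl('pocket',x&(S<90),.06,.085)
    np.save(n+'P.npy',P)
```

```text
scene table z med 8.814129695444706e-05
red [199 101   9  19  91] 0.065 top [ 464. -580.] [70. 24.] 64.1 all [ 461. -580.] [72. 29.] 65.4
red [ 276  121   39   36 1034] 0.118 top [ 235. -253.] [ 49. 130.] 41.7 all [ 237. -251.] [ 65. 132.] 48.5
red [207 136  29  27 549] 0.094 top [ 493. -351.] [35. 95.] 40.1 all [ 492. -353.] [57. 96.] 38.0
bar [197 176  52  83 526] z [0.171 0.186 0.191] [655. -10.] [ 17. 315.] 0.4
bar [353 289  15  15 124] z [0.167 0.178 0.183] [455. 387.] [40. 22.] 20.4
black [260 188  22  43 391] z [0.098 0.112 0.118] [492.   4.] [153.  65.] 58.7
blue [252 222  11  13  96] z [0.101 0.115 0.122] [566.  47.] [27. 31.] 3.7
tt [ 293  265   81   80 3399] z [0.025 0.03  0.039] [478. 332.] [231. 231.] 43.2
tt [351 309  13  17  88] z [0.025 0.03  0.037] [441. 397.] [53. 16.] 20.1
jar/tongs [260 204  33  27 424] z [0.095 0.111 0.12 ] [495.  31.] [ 65. 110.] 83.2
jar/tongs [221 215  29  56 345] z [0.095 0.185 0.191] [654.  74.] [ 16. 147.] 0.3
jar/tongs [334 262  15  15 173] z [0.086 0.108 0.112] [422. 279.] [37. 39.] 50.0
jar/tongs [307 269  14  15 165] z [0.087 0.107 0.11
[... 946 characters left out ...]
  10  74] z [0.025 0.029 0.033] [503. 327.] [25. 38.] 29.8
jar/tongs [187 180  26  50 272] z [0.09  0.181 0.189] [650.  77.] [ 19. 150.] 0.9
jar/tongs [223 209  40  20 392] z [0.09  0.109 0.118] [506.  33.] [ 68. 134.] 87.3
jar/tongs [208 260  13  15 144] z [0.087 0.105 0.11 ] [496. 263.] [37. 38.] 30.6
jar/tongs [181 271  13  13 145] z [0.087 0.105 0.111] [550. 332.] [36. 38.] 25.3
jar/tongs [196 284  16  25 148] z [0.091 0.173 0.181] [453. 390.] [42. 25.] 16.4
pocket [209 268  14  12  84] z [0.061 0.073 0.084] [491. 267.] [40. 27.] 41.7
pocket [181 279  15  12  94] z [0.061 0.075 0.085] [546. 338.] [41. 27.] 35.4
pocket [192 300  23  20 130] z [0.061 0.073 0.082] [466. 409.] [40. 80.] 71.2
```

Run:
```python
import cv2
z=cv2.imread('pics/scene0.png')
import numpy as np
im=np.load('scene0.npz')['im'][:,:,::-1]
a=cv2.resize(im[115:165,185:325],(800,286),interpolation=2); b=cv2.resize(im[260:345,285:385],(370,314),interpolation=2); c=cv2.resize(im[175:250,240:340],(420,314),interpolation=2)
o=np.zeros((600,800,3),np.uint8); o[:286]=a; o[286:,:370]=b; o[286:,380:]=c
cv2.imwrite('pics/crop1.png',o)
```

```text
(no output)
```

View pics/crop1.png

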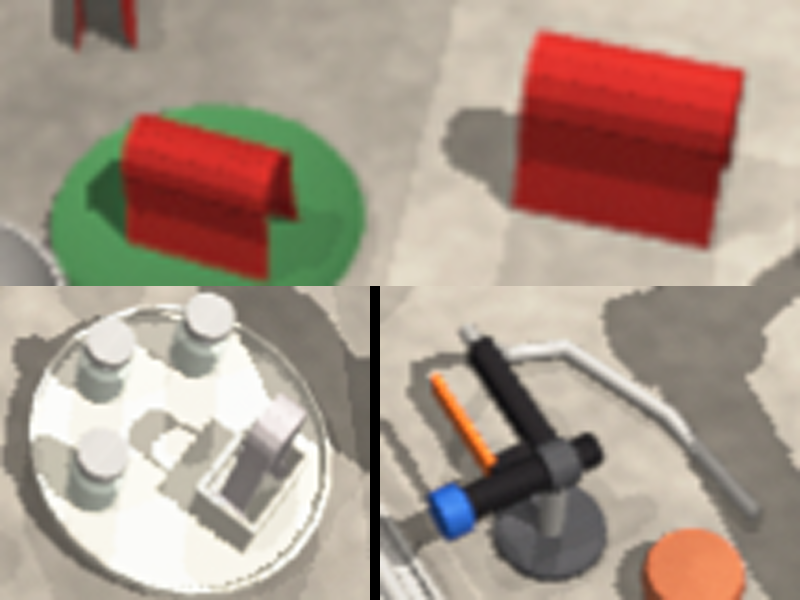

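The crop shows the mould on the plate, with its top at z = 94 mm (6 + 85) and about 96 mm long, so it fits. The loose one at top right measures 118 mm high and 130 mm long, and the third 65 mm high and 70 mm long, so both are decoys. The tongs' top is at (455,388) mm, z about 181, and the bar is along y at x = 0.653. I'll go to the tongs first.

apply_moves(
  motion=[
    {"jaw": 1,"dx": -3.7,"dy": -1.6,"dz": -1},
    {"jaw": 1,"dx": -3.7,"dy": -1.6,"dz": -1},
    {"jaw": 1,"dx": -3.7,"dy": -1.6,"dz": -1},
    {"jaw": 1,"dx": -3.7,"dy": -1.6,"dz": -1},
    {"jaw": 1,"dx": -3.7,"dy": -1.6,"dz": -1},
    {"jaw": 1,"dx": -3.7,"dy": -1.6,"dz": -1},
    {"jaw": 1,"dx": -3.7,"dy": -1.6},
    {"jaw": 1,"dx": -3.7,"dy": -1.6},
  ],
)

```text
invalid input
```

apply_moves(
  motion=[
    {"jaw": 1,"twist": 8.4},
    {"jaw": 1,"twist": 8.4},
    {"jaw": 1,"twist": 8.4},
    {"jaw": 1,"twist": 8.4},
    {"jaw": 1,"twist": 8.4},
    {"jaw": 1,"twist": 8.4},
    {"jaw": 1},
    {"jaw": 1},
  ],
)

```text
invalid input
```

```bash
cat >> h.py <<'E'
def pose():
    s=telemetry.observe(); R=cv2.Rodrigues(np.array(s['tool_rot'],float))[0]
    return s,R,np.degrees(np.arctan2(R[1,1],R[0,1]))
def plan(x,y,z,phi):
    s,R,p=pose(); d=R.T@(np.array([x,y,z])-s['tcp_pos']); tw=(p-phi+90)%180-90
    print('t',round(s['time_s'],2),'tcp',np.round(s['tcp_pos'],4),'phi',round(p,2),'tilt',np.round(R[:,2],3),'F',np.round(s['ft_force'],1),'w',round(float(s['gripper_width']),3),'g',round(float(s['grip_force']),1))
    a=np.radians(phi); D=np.array([x,y,z])-s['tcp_pos']
    print('shift cm now-axes',(d*100).round(2),'twist',round(tw,2),'(shift after twist',round(100*(-np.sin(a)*D[0]+np.cos(a)*D[1]),2),round(100*(np.cos(a)*D[0]+np.sin(a)*D[1]),2),')')
def comps(m,P,nm,mn=60):
    nn,lab,st,_=cv2.connectedComponentsWithStats(m.astype(np.uint8))
    for i in range(1,nn):
        if st[i,4]<mn: continue
        p=P[lab==i]; r=cv2.minAreaRect((p[:,:2]*1000).astype(np.float32)); print(nm,st[i],'z',np.percentile(p[:,2],[2,50,98]).round(4),np.round(r[0],1),np.round(r[1]),round(r[2],1))
E
python3 - <<'E'
from h import *
plan(.455,.388,.123,20)
im,d,K,k,T=snap('wrist'); P=cloud(d,K,k,T); cv2.imwrite('pics/w1.png',im[:,:,::-1]); np.savez('w1.npz',im=im,P=P)
near=np.hypot(P[...,0]-.455,P[...,1]-.388)<.07
comps(near&(P[...,2]>.165)&(P[...,2]<.2),P,'tongtop'); comps(near&(P[...,2]>.172)&(P[...,2]<.2),P,'tongtop2')
comps(near&(P[...,2]>.071)&(P[...,2]<.087),P,'pocket')
E
```

```text
t 0.15 tcp [0.2177 0.6118 0.2177] phi 70.42 tilt [-0.001 -0.002 -1.   ] F [ 0.  -0.6 -1.7] w 1.001 g 0.0
shift cm now-axes [-29.86 -13.12   9.5 ] twist 50.42 (shift after twist -29.15 14.65 )
```

View pics/w1.png

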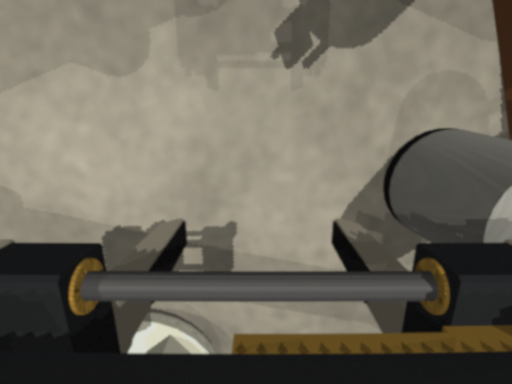

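The arm didn't move because both calls were refused, and the wrist picture just shows bare table between the fingers at (180,230) and (335,230). Each row probably needs all five numbers.

apply_moves(
  motion=[
    {"jaw": 1,"dx": -3.7,"dy": -1.6,"dz": -1,"twist": 0},
    {"jaw": 1,"dx": -3.7,"dy": -1.6,"dz": -1,"twist": 0},
    {"jaw": 1,"dx": -3.7,"dy": -1.6,"dz": -1,"twist": 0},
    {"jaw": 1,"dx": -3.7,"dy": -1.6,"dz": -1,"twist": 0},
    {"jaw": 1,"dx": -3.7,"dy": -1.6,"dz": -1,"twist": 0},
    {"jaw": 1,"dx": -3.7,"dy": -1.6,"dz": -1,"twist": 0},
    {"jaw": 1,"dx": -3.7,"dy": -1.6,"dz": 0,"twist": 0},
    {"jaw": 1,"dx": -3.7,"dy": -1.6,"dz": 0,"twist": 0},
  ],
)

```text
time_s: 1.0
tcp_pos: [0.4549, 0.3914, 0.279]
tool_rot: [0.534, 3.096, 0.001]
ft_force: [0.1, 0.4, 0.4]
gripper_width: 0.998
grip_force: 0.0
```

apply_moves(
  motion=[
    {"jaw": 1,"dx": 0,"dy": 0,"dz": 0,"twist": 8.4},
    {"jaw": 1,"dx": 0,"dy": 0,"dz": 0,"twist": 8.4},
    {"jaw": 1,"dx": 0,"dy": 0,"dz": 0,"twist": 8.4},
    {"jaw": 1,"dx": 0,"dy": 0,"dz": 0,"twist": 8.4},
    {"jaw": 1,"dx": 0,"dy": 0,"dz": 0,"twist": 8.4},
    {"jaw": 1,"dx": 0,"dy": 0,"dz": 0,"twist": 8.4},
    {"jaw": 1,"dx": 0,"dy": 0,"dz": 0,"twist": 0},
    {"jaw": 1,"dx": 0,"dy": 0,"dz": 0,"twist": 0},
  ],
)

```text
time_s: 1.8
tcp_pos: [0.4536, 0.3926, 0.2785]
tool_rot: [-1.797, -2.577, 0.001]
ft_force: [0.4, -0.5, 1.3]
gripper_width: 0.997
grip_force: 0.0
```

```bash
cat > w.py <<'E'
from h import *
plan(.455,.388,.123,20)
im,d,K,k,T=snap('wrist'); P=cloud(d,K,k,T); cv2.imwrite('pics/w2.png',im[:,:,::-1]); np.savez('w2.npz',im=im,P=P)
near=np.hypot(P[...,0]-.455,P[...,1]-.388)<.07
comps(near&(P[...,2]>.165)&(P[...,2]<.2),P,'tongtop'); comps(near&(P[...,2]>.172)&(P[...,2]<.2),P,'tongtop2')
comps(near&(P[...,2]>.071)&(P[...,2]<.087),P,'pocket')
E
python3 w.py
```

```text
t 1.8 tcp [0.4536 0.3926 0.2785] phi 20.21 tilt [-0. -0. -1.] F [ 0.4 -0.5  1.3] w 0.997 g 0.0
shift cm now-axes [-0.48 -0.02 15.55] twist 0.21 (shift after twist -0.48 -0.02 )
tongtop [238 181  39  26 851] z [0.1668 0.1762 0.1794] [453.3 388. ] [40. 23.] 17.4
tongtop2 [241 183  32  24 665] z [0.1724 0.1771 0.1795] [453.1 387.9] [31. 22.] 17.1
pocket [229 154  60  38 406] z [0.0721 0.0772 0.0787] [454.2 388.8] [78. 51.] 19.7
```

View pics/w2.png

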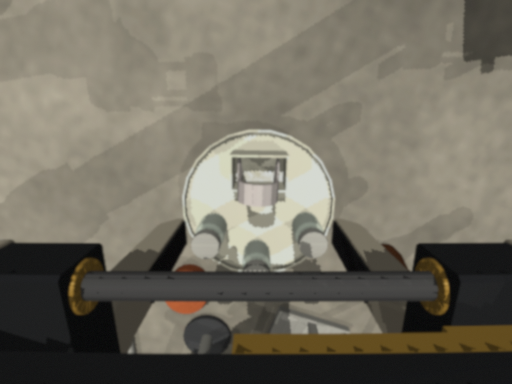

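The wrist picture shows the tongs in their pocket at (258,185), between the fingers, at 18-20°. I'll go down and pinch.

apply_moves(
  motion=[
    {"jaw": 1,"dx": -0.4,"dy": -0.15,"dz": 0,"twist": 1.2},
    {"jaw": 1,"dx": 0,"dy": 0,"dz": 3,"twist": 0},
    {"jaw": 1,"dx": 0,"dy": 0,"dz": 3,"twist": 0},
    {"jaw": 1,"dx": 0,"dy": 0,"dz": 3,"twist": 0},
    {"jaw": 1,"dx": 0,"dy": 0,"dz": 3,"twist": 0},
    {"jaw": 1,"dx": 0,"dy": 0,"dz": 2,"twist": 0},
    {"jaw": 1,"dx": 0,"dy": 0,"dz": 1.5,"twist": 0},
    {"jaw": 1,"dx": 0,"dy": 0,"dz": 0,"twist": 0},
  ],
)

```text
time_s: 2.65
tcp_pos: [0.4525, 0.3869, 0.1215]
tool_rot: [-1.828, -2.554, 0.008]
ft_force: [-1.2, -0.4, -0.4]
gripper_width: 0.998
grip_force: 0.0
```

apply_moves(
  motion=[
    {"jaw": 0.55,"dx": 0,"dy": 0,"dz": 0,"twist": 0},
    {"jaw": 0.5,"dx": 0,"dy": 0,"dz": 0,"twist": 0},
    {"jaw": 0.4,"dx": 0,"dy": 0,"dz": 0,"twist": 0},
    {"jaw": 0.3,"dx": 0,"dy": 0,"dz": 0,"twist": 0},
    {"jaw": 0,"dx": 0,"dy": 0,"dz": 0,"twist": 0},
    {"jaw": 0,"dx": 0,"dy": 0,"dz": 0,"twist": 0},
    {"jaw": 0,"dx": 0,"dy": 0,"dz": 0,"twist": 0},
    {"jaw": 0,"dx": 0,"dy": 0,"dz": 0,"twist": 0},
  ],
)

```text
time_s: 3.45
tcp_pos: [0.4538, 0.3883, 0.1237]
tool_rot: [-1.828, -2.555, 0.0]
ft_force: [-1.6, 0.2, 1.0]
gripper_width: 0.454
grip_force: 29.9
```

```bash
python3 -c "
from h import *
plan(.6525,.085,.31,0)"
```

```text
t 3.45 tcp [0.4538 0.3883 0.1237] phi 18.81 tilt [-0. -0. -1.] F [-1.6  0.2  1. ] w 0.454 g 29.9
shift cm now-axes [-35.12   9.03 -18.63] twist 18.81 (shift after twist -30.33 19.87 )
```

apply_moves(
  motion=[
    {"jaw": 0,"dx": 0,"dy": 0,"dz": -1,"twist": 0},
    {"jaw": 0,"dx": 0,"dy": 0,"dz": -2,"twist": 0},
    {"jaw": 0,"dx": 0,"dy": 0,"dz": -3,"twist": 0},
    {"jaw": 0,"dx": 0,"dy": 0,"dz": -4,"twist": 0},
    {"jaw": 0,"dx": 0,"dy": 0,"dz": -4,"twist": 0},
    {"jaw": 0,"dx": 0,"dy": 0,"dz": -4,"twist": 0},
    {"jaw": 0,"dx": 0,"dy": 0,"dz": -2,"twist": 0},
    {"jaw": 0,"dx": 0,"dy": 0,"dz": 0,"twist": 6.8},
  ],
)

```text
time_s: 4.25
tcp_pos: [0.4554, 0.389, 0.3285]
tool_rot: [1.98, 2.438, 0.014]
ft_force: [-0.3, 0.2, -1.9]
gripper_width: 0.451
grip_force: 29.9
```

apply_moves(
  motion=[
    {"jaw": 0,"dx": 0,"dy": 0,"dz": 0,"twist": 6},
    {"jaw": 0,"dx": 0,"dy": 0,"dz": 0,"twist": 6},
    {"jaw": 0,"dx": -3,"dy": 2,"dz": 0,"twist": 0},
    {"jaw": 0,"dx": -3,"dy": 2,"dz": 0,"twist": 0},
    {"jaw": 0,"dx": -3,"dy": 2,"dz": 0,"twist": 0},
    {"jaw": 0,"dx": -3,"dy": 2,"dz": 0,"twist": 0},
    {"jaw": 0,"dx": -3,"dy": 2,"dz": 0,"twist": 0},
    {"jaw": 0,"dx": -3,"dy": 2,"dz": 0,"twist": 0},
  ],
)

```text
time_s: 5.05
tcp_pos: [0.5743, 0.207, 0.3242]
tool_rot: [-2.221, -2.222, -0.0]
ft_force: [-0.0, -0.0, -1.1]
gripper_width: 0.45
grip_force: 29.9
```

apply_moves(
  motion=[
    {"jaw": 0,"dx": -3,"dy": 2,"dz": 0,"twist": 0},
    {"jaw": 0,"dx": -3,"dy": 2,"dz": 0,"twist": 0},
    {"jaw": 0,"dx": -3,"dy": 2,"dz": 0,"twist": 0},
    {"jaw": 0,"dx": -3,"dy": 1.9,"dz": 0,"twist": 0},
    {"jaw": 0,"dx": 0,"dy": 0,"dz": 0,"twist": 0},
    {"jaw": 0,"dx": 0,"dy": 0,"dz": 0,"twist": 0},
    {"jaw": 0,"dx": 0,"dy": 0,"dz": 0,"twist": 0},
    {"jaw": 0,"dx": 0,"dy": 0,"dz": 0,"twist": 0},
  ],
)

```text
time_s: 5.85
tcp_pos: [0.6523, 0.0903, 0.3239]
tool_rot: [-2.217, -2.224, -0.001]
ft_force: [-0.5, 1.0, -1.3]
gripper_width: 0.453
grip_force: 29.9
```

```bash
cat > bar.py <<'E'
from h import *
import sys
plan(.6525,float(sys.argv[1]),.134,0)
for n in ('wrist','scene','side'):
    im,d,K,k,T=snap(n); P=cloud(d,K,k,T); cv2.imwrite(f'pics/{n}_{sys.argv[2]}.png',im[:,:,::-1])
    S=cv2.cvtColor(im,cv2.COLOR_RGB2HSV)[...,1]
    ok=(np.abs(P[...,0]-.6525)<.03)&(np.abs(P[...,1])<.16)
    for lo,hi in ((-.135,-.06),(-.06,0),(0,.06),(.06,.13)):
        m=ok&(P[...,2]>.17)&(P[...,2]<.195)&(P[...,1]>lo)&(P[...,1]<hi); p=P[m]
        if len(p)>15: 
            t=np.percentile(p[:,2],95); q=p[p[:,2]>t-.004]; print(n,(lo,hi),len(p),'x',np.median(q[:,0]).round(4),'range',np.percentile(p[:,0],[2,98]).round(4),'ztop',t.round(4))
    comps(ok&(P[...,2]>.17)&(P[...,2]<.2),P,n+'bar')
    if n!='wrist':
        s,R,f=pose(); c=s['tcp_pos']
        comps((np.hypot(P[...,0]-c[0],P[...,1]-c[1])<.05)&(P[...,2]>.2)&(P[...,2]<c[2]-.01)&(S<60),P,n+' tongs below fingers')
E
python3 bar.py .085 b1
```

```text
t 5.85 tcp [0.6523 0.0903 0.3239] phi 0.18 tilt [-0.     0.001 -1.   ] F [-0.5  1.  -1.3] w 0.453 g 29.9
shift cm now-axes [-0.56  0.02 18.99] twist 0.18 (shift after twist -0.53 0.02 )
wrist (-0.135, -0.06) 324 x 0.6529 range [0.6451 0.6595] ztop 0.1871
wrist (-0.06, 0) 59 x 0.6527 range [0.6454 0.66  ] ztop 0.1864
wrist (0, 0.06) 661 x 0.6525 range [0.6442 0.6598] ztop 0.1869
wrist (0.06, 0.13) 866 x 0.6513 range [0.6445 0.6592] ztop 0.1871
wristbar [ 251  130   15  130 1792] z [0.18   0.1851 0.1873] [651.4  69.2] [ 16. 154.] 0.5
wristbar [253 307  12  27 324] z [0.1809 0.1854 0.1873] [652.2 -93.7] [15. 45.] 0.3
scene (-0.06, 0) 53 x 0.6562 range [0.6502 0.6619] ztop 0.1898
scene (0, 0.06) 42 x 0.656 range [0.6473 0.6627] ztop 0.1887
scene (0.06, 0.13) 129 x 0.6555 range [0.6467 0.6618] ztop 0.1912
scenebar [215 207  11  18  67] z [0.1789 0.1857 0.1898] [656.2  -2.9] [63. 13.] 89.1
scenebar [231 224  18  34 186] z [0.1746 0.1862 0.1913] [654.1  92. ] [108.  16.] 89.5
scene tongs below fingers [241 208   8  22  70] z [0.2314 0.2678 0.313 ] [630.8  91.7] [ 9. 31.] 2.5
scene tongs below fingers [224 218   7  21  97] z [0.2333 0.2667 0.3083] [679.   89.8] [ 9. 33.] 0.3
side (-0.135, -0.06) 69 x 0.6502 range [0.6424 0.6584] ztop 0.1897
side (-0.06, 0) 62 x 0.6505 range [0.6414 0.6582] ztop 0.189
side (0, 0.06) 57 x 0.6477 range [0.6417 0.6552] ztop 0.1889
side (0.06, 0.13) 82 x 0.6493 range [0.6415 0.6561] ztop 0.1885
sidebar [187 154  47  58 327] z [0.1727 0.1842 0.1898] [650.1  -4.5] [ 20. 308.] 0.9
side tongs below fingers [184 163   7  24 109] z [0.2285 0.265  0.3126] [674.6  88.8] [36. 12.] 89.5
side tongs below fingers [196 167  10  25 127] z [0.231  0.2689 0.3114] [626.   91.9] [35. 12.] 85.4
```

apply_moves(
  motion=[
    {"jaw": 0,"dx": -0.3,"dy": 0,"dz": 2.5,"twist": 0.2},
    {"jaw": 0,"dx": 0,"dy": 0,"dz": 2.5,"twist": 0},
    {"jaw": 0,"dx": 0,"dy": 0,"dz": 2.5,"twist": 0},
    {"jaw": 0,"dx": 0,"dy": 0,"dz": 2.5,"twist": 0},
    {"jaw": 0,"dx": 0,"dy": 0,"dz": 2.5,"twist": 0},
    {"jaw": 0,"dx": 0,"dy": 0,"dz": 2.5,"twist": 0},
    {"jaw": 0,"dx": 0,"dy": 0,"dz": 1.5,"twist": 0},
    {"jaw": 0,"dx": 0,"dy": 0,"dz": 0.8,"twist": 0},
  ],
)

```text
time_s: 6.8
tcp_pos: [0.6518, 0.086, 0.149]
tool_rot: [-2.223, -2.218, 0.003]
ft_force: [-0.0, -0.9, -1.2]
gripper_width: 0.451
grip_force: 29.9
```

apply_moves(
  motion=[
    {"jaw": 0,"dx": 0,"dy": 0,"dz": 0.3,"twist": 0},
    {"jaw": 0,"dx": 0,"dy": 0,"dz": 0.3,"twist": 0},
    {"jaw": 0,"dx": 0,"dy": 0,"dz": 0.2,"twist": 0},
    {"jaw": 0,"dx": 0,"dy": 0,"dz": 0.2,"twist": 0},
    {"jaw": 0,"dx": 0,"dy": 0,"dz": 0.1,"twist": 0},
    {"jaw": 0,"dx": 0,"dy": 0,"dz": 0.1,"twist": 0},
    {"jaw": 0,"dx": 0,"dy": 0,"dz": 0,"twist": 0},
    {"jaw": 0,"dx": 0,"dy": 0,"dz": 0,"twist": 0},
  ],
)

```text
time_s: 7.6
tcp_pos: [0.6529, 0.0854, 0.1387]
tool_rot: [2.225, 2.218, 0.0]
ft_force: [-0.3, 0.6, -1.5]
gripper_width: 0.453
grip_force: 29.9
```

Run:
```python
from h import *
plan(.652,.088,.134,0)
im,d,K,k,T=snap('side'); P=cloud(d,K,k,T)
m=(np.hypot(P[...,0]-.652,P[...,1]-.088)<.045)&(P[...,2]>.03)&(P[...,2]<.125); comps(m,P,'legs',20)
cv2.imwrite('pics/s2.png',cv2.resize(im[130:260,150:320,::-1],(784,600),interpolation=2))
```

```text
t 7.6 tcp [0.6529 0.0854 0.1387] phi -0.18 tilt [ 0.  0. -1.] F [-0.3  0.6 -1.5] w 0.453 g 29.9
shift cm now-axes [ 0.26 -0.09  0.47] twist -0.18 (shift after twist 0.26 -0.09 )
legs [192 207   6  18  56] z [0.0446 0.0866 0.1218] [665.7 102.8] [10. 70.] 25.3
legs [203 210   8  21  98] z [0.0451 0.0793 0.1224] [625.3  88.9] [32. 15.] 84.4
```

View pics/s2.png

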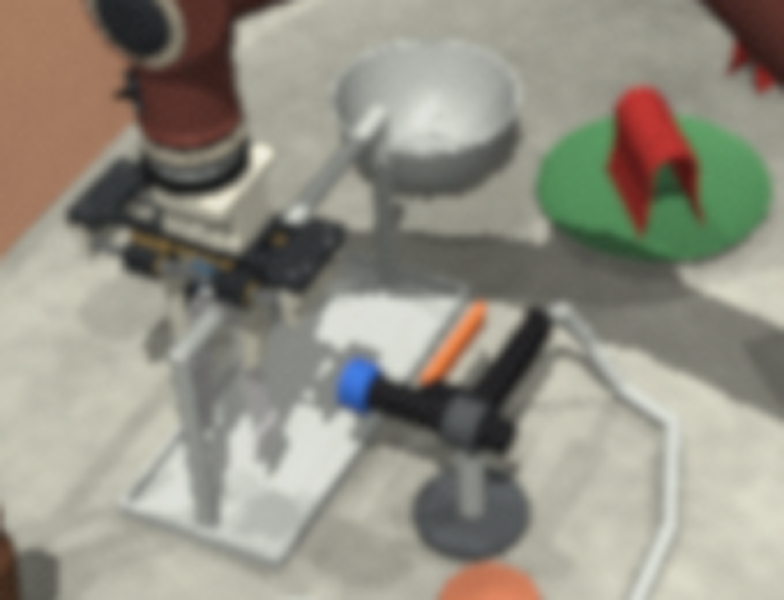

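The side crop shows one leg of the tongs on each side of the bar, near (270,350). No contact yet, so I'll let them down further in small steps.

apply_moves(
  motion=[
    {"jaw": 0,"dx": 0,"dy": 0,"dz": 0.1,"twist": 0},
    {"jaw": 0,"dx": 0,"dy": 0,"dz": 0.1,"twist": 0},
    {"jaw": 0,"dx": 0,"dy": 0,"dz": 0.1,"twist": 0},
    {"jaw": 0,"dx": 0,"dy": 0,"dz": 0.1,"twist": 0},
    {"jaw": 0,"dx": 0,"dy": 0,"dz": 0,"twist": 0},
    {"jaw": 0,"dx": 0,"dy": 0,"dz": 0,"twist": 0},
    {"jaw": 0,"dx": 0,"dy": 0,"dz": 0,"twist": 0},
    {"jaw": 0,"dx": 0,"dy": 0,"dz": 0,"twist": 0},
  ],
)

```text
time_s: 8.45
tcp_pos: [0.6529, 0.0854, 0.1347]
tool_rot: [2.225, 2.218, -0.0]
ft_force: [0.4, -0.1, -0.3]
gripper_width: 0.452
grip_force: 29.9
```

apply_moves(
  motion=[
    {"jaw": 0,"dx": 0,"dy": 0,"dz": 0.1,"twist": 0},
    {"jaw": 0,"dx": 0,"dy": 0,"dz": 0,"twist": 0},
    {"jaw": 0,"dx": 0,"dy": 0,"dz": 0,"twist": 0},
    {"jaw": 0,"dx": 0,"dy": 0,"dz": 0,"twist": 0},
    {"jaw": 0,"dx": 0,"dy": 0,"dz": 0,"twist": 0},
    {"jaw": 0,"dx": 0,"dy": 0,"dz": 0,"twist": 0},
    {"jaw": 0,"dx": 0,"dy": 0,"dz": 0,"twist": 0},
    {"jaw": 0,"dx": 0,"dy": 0,"dz": 0,"twist": 0},
  ],
)

```text
time_s: 9.25
tcp_pos: [0.653, 0.0854, 0.1346]
tool_rot: [2.225, 2.218, 0.001]
ft_force: [-2.0, 0.3, 5.7]
gripper_width: 0.451
grip_force: 29.9
```

Contact at +6 N, at the height expected. I'll release slowly and lift.

apply_moves(
  motion=[
    {"jaw": 0.47,"dx": 0,"dy": 0,"dz": 0,"twist": 0},
    {"jaw": 0.5,"dx": 0,"dy": 0,"dz": 0,"twist": 0},
    {"jaw": 0.55,"dx": 0,"dy": 0,"dz": 0,"twist": 0},
    {"jaw": 0.65,"dx": 0,"dy": 0,"dz": 0,"twist": 0},
    {"jaw": 0.8,"dx": 0,"dy": 0,"dz": 0,"twist": 0},
    {"jaw": 1,"dx": 0,"dy": 0,"dz": 0,"twist": 0},
    {"jaw": 1,"dx": 0,"dy": 0,"dz": 0,"twist": 0},
    {"jaw": 1,"dx": 0,"dy": 0,"dz": 0,"twist": 0},
  ],
)

```text
time_s: 10.05
tcp_pos: [0.6529, 0.0854, 0.1336]
tool_rot: [2.225, 2.218, -0.0]
ft_force: [0.7, 0.6, -0.1]
gripper_width: 0.929
grip_force: 0.0
```

apply_moves(
  motion=[
    {"jaw": 1,"dx": 0,"dy": 0,"dz": -1,"twist": 0},
    {"jaw": 1,"dx": 0,"dy": 0,"dz": -2,"twist": 0},
    {"jaw": 1,"dx": 0,"dy": 0,"dz": -3,"twist": 0},
    {"jaw": 1,"dx": 0,"dy": 0,"dz": -3,"twist": 0},
    {"jaw": 1,"dx": 0,"dy": 0,"dz": -3,"twist": 0},
    {"jaw": 1,"dx": 0,"dy": 0,"dz": 0,"twist": 0},
    {"jaw": 1,"dx": 0,"dy": 0,"dz": 0,"twist": 0},
    {"jaw": 1,"dx": 0,"dy": 0,"dz": 0,"twist": 0},
  ],
)

```text
time_s: 10.85
tcp_pos: [0.652, 0.0855, 0.2525]
tool_rot: [-2.224, -2.217, 0.003]
ft_force: [1.1, 0.2, -0.6]
gripper_width: 0.997
grip_force: 0.0
```

```bash
cat > hang.py <<'E'
from h import *
import sys
y=float(sys.argv[1]); hw=float(sys.argv[2])
for n in ('scene','side','wrist'):
    im,d,K,k,T=snap(n); P=cloud(d,K,k,T); off={'scene':.6555,'side':.6495,'wrist':.652}[n]
    b=(np.abs(P[...,0]-off)<.05)&(np.abs(P[...,1]-y)<hw)
    comps(b&(P[...,2]>.18)&(P[...,2]<.21),P,n+' top',20)
    comps(b&(P[...,2]>.03)&(P[...,2]<.12),P,n+' legs',25)
E
python3 -c "
from h import *
plan(.492,-.352,.27,40)"; python3 hang.py .087 .025
```

```text
t 10.85 tcp [0.652  0.0855 0.2525] phi -0.18 tilt [-0.002 -0.    -1.   ] F [ 1.1  0.2 -0.6] w 0.997 g 0.0
shift cm now-axes [-43.8  -15.87  -1.71] twist -40.18 (shift after twist -23.23 -40.38 )
scene top [230 230  14  16 137] z [0.1803 0.1878 0.1938] [654.8  86.6] [46. 36.] 62.0
scene legs [228 250   5  19  62] z [0.044  0.0788 0.1187] [679.8  87.2] [29.  7.] 86.9
side top [192 191  11  11  74] z [0.1817 0.1862 0.192 ] [651.5  85.7] [33. 44.] 26.4
side legs [192 208   6  17  58] z [0.0406 0.0844 0.1173] [674.   84.7] [10. 31.] 7.1
side legs [203 210   8  22  94] z [0.0405 0.0765 0.1175] [624.9  86.9] [36. 12.] 86.9
wrist top [ 239  171   42   57 1537] z [0.1806 0.1863 0.1903] [652.2  87. ] [50. 36.] 88.8
wrist legs [236 158   6  25  80] z [0.0507 0.0701 0.1163] [627.9  88.2] [ 9. 28.] 1.7
wrist legs [278 158   5  22  78] z [0.0464 0.0697 0.1157] [676.6  89.7] [ 8. 22.] 0.4
```

The tongs hang squarely: legs at x = 0.628 and 0.677, about the bar at 0.652. Next is the mould.

apply_moves(
  motion=[
    {"jaw": 1,"dx": -4,"dy": -1.4,"dz": -0.2,"twist": 0},
    {"jaw": 1,"dx": -4,"dy": -1.4,"dz": -0.2,"twist": 0},
    {"jaw": 1,"dx": -4,"dy": -1.4,"dz": -0.2,"twist": 0},
    {"jaw": 1,"dx": -4,"dy": -1.4,"dz": -0.2,"twist": 0},
    {"jaw": 1,"dx": -4,"dy": -1.4,"dz": -0.2,"twist": 0},
    {"jaw": 1,"dx": -4,"dy": -1.4,"dz": -0.2,"twist": 0},
    {"jaw": 1,"dx": -4,"dy": -1.4,"dz": -0.2,"twist": 0},
    {"jaw": 1,"dx": -4,"dy": -1.4,"dz": -0.2,"twist": 0},
  ],
)

```text
time_s: 11.8
tcp_pos: [0.5389, -0.2356, 0.2691]
tool_rot: [-2.224, -2.217, 0.001]
ft_force: [0.5, 0.2, 0.2]
gripper_width: 1.0
grip_force: 0.0
```

apply_moves(
  motion=[
    {"jaw": 1,"dx": -4,"dy": -1.5,"dz": 0,"twist": 0},
    {"jaw": 1,"dx": -4,"dy": -1.5,"dz": 0,"twist": 0},
    {"jaw": 1,"dx": -3.8,"dy": -1.5,"dz": 0,"twist": 0},
    {"jaw": 1,"dx": 0,"dy": 0,"dz": 0,"twist": -8},
    {"jaw": 1,"dx": 0,"dy": 0,"dz": 0,"twist": -8},
    {"jaw": 1,"dx": 0,"dy": 0,"dz": 0,"twist": -8},
    {"jaw": 1,"dx": 0,"dy": 0,"dz": 0,"twist": -8},
    {"jaw": 1,"dx": 0,"dy": 0,"dz": 0,"twist": -8},
  ],
)

```text
time_s: 12.6
tcp_pos: [0.4942, -0.352, 0.2688]
tool_rot: [-1.324, -2.847, -0.0]
ft_force: [1.0, -0.3, 0.3]
gripper_width: 1.001
grip_force: 0.0
```

apply_moves(
  motion=[
    {"jaw": 1,"dx": 0,"dy": 0,"dz": 0,"twist": 0},
    {"jaw": 1,"dx": 0,"dy": 0,"dz": 0,"twist": 0},
    {"jaw": 1,"dx": 0,"dy": 0,"dz": 0,"twist": 0},
    {"jaw": 1,"dx": 0,"dy": 0,"dz": 0,"twist": 0},
    {"jaw": 1,"dx": 0,"dy": 0,"dz": 0,"twist": 0},
    {"jaw": 1,"dx": 0,"dy": 0,"dz": 0,"twist": 0},
    {"jaw": 1,"dx": 0,"dy": 0,"dz": 0,"twist": 0},
    {"jaw": 1,"dx": 0,"dy": 0,"dz": 0,"twist": 0},
  ],
)

```text
time_s: 13.4
tcp_pos: [0.4945, -0.3521, 0.2697]
tool_rot: [1.332, 2.845, -0.0]
ft_force: [0.3, -0.3, 0.0]
gripper_width: 1.0
grip_force: 0.0
```

Run:
```python
from h import *
plan(.492,-.352,.037,40)
im,d,K,k,T=snap('wrist'); P=cloud(d,K,k,T); cv2.imwrite('pics/w3.png',im[:,:,::-1])
H,S,V=cv2.split(cv2.cvtColor(im,cv2.COLOR_RGB2HSV))
near=np.hypot(P[...,0]-.492,P[...,1]+.352)<.1
red=near&((H<6)|(H>172))&(S>150)
for z in (.012,.06,.075,.08,.085): comps(red&(P[...,2]>z),P,f'red>{z}')
comps(near&(H>50)&(H<80)&(S>120),P,'green')
```

```text
t 13.4 tcp [ 0.4945 -0.3521  0.2697] phi 39.82 tilt [ 0. -0. -1.] F [ 0.3 -0.3  0. ] w 1.0 g 0.0
shift cm now-axes [ 0.17 -0.19 23.27] twist -0.18 (shift after twist 0.17 -0.19 )
red>0.012 [ 236  132   37   80 2709] z [0.022  0.0868 0.0908] [ 491.1 -355.5] [ 50. 100.] 40.5
red>0.06 [ 236  132   36   80 2620] z [0.0727 0.087  0.0908] [ 489.6 -356.9] [ 46. 100.] 39.5
red>0.075 [ 236  133   35   79 2523] z [0.077  0.0872 0.0908] [ 489.4 -357.3] [ 44. 100.] 39.6
red>0.08 [ 237  134   32   78 2238] z [0.0805 0.0878 0.0908] [ 489.4 -357.7] [39. 99.] 40.3
red>0.085 [ 240  135   26   77 1749] z [0.0852 0.0886 0.0909] [ 489.6 -358. ] [31. 98.] 40.1
green [ 226   97   95  112 3517] z [0.003  0.0079 0.0158] [ 497.9 -322.9] [173. 130.] 11.6
green [282 175  16  11  81] z [0.0026 0.0045 0.0062] [ 548.6 -343. ] [26. 15.] 17.7
```

View pics/w3.png

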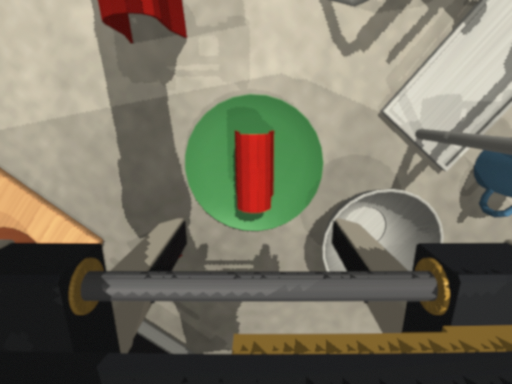

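The wrist picture shows the mould upright on the green plate at (254,172), aligned with the jaws. Its measured centre is (0.4895, -0.357) at 40°. I'll go down to z = 0.037 and pinch.

apply_moves(
  motion=[
    {"jaw": 1,"dx": 0,"dy": -0.7,"dz": 4,"twist": 0},
    {"jaw": 1,"dx": 0,"dy": 0,"dz": 4,"twist": 0},
    {"jaw": 1,"dx": 0,"dy": 0,"dz": 4,"twist": 0},
    {"jaw": 1,"dx": 0,"dy": 0,"dz": 4,"twist": 0},
    {"jaw": 1,"dx": 0,"dy": 0,"dz": 3,"twist": 0},
    {"jaw": 1,"dx": 0,"dy": 0,"dz": 2.5,"twist": 0},
    {"jaw": 1,"dx": 0,"dy": 0,"dz": 1.7,"twist": 0},
    {"jaw": 1,"dx": 0,"dy": 0,"dz": 0,"twist": 0},
  ],
)

```text
time_s: 14.25
tcp_pos: [0.4876, -0.3554, 0.0351]
tool_rot: [-1.33, -2.84, -0.002]
ft_force: [-0.0, 0.5, 0.4]
gripper_width: 1.003
grip_force: 0.0
```

apply_moves(
  motion=[
    {"jaw": 0.6,"dx": 0,"dy": 0,"dz": 0,"twist": 0},
    {"jaw": 0.55,"dx": 0,"dy": 0,"dz": 0,"twist": 0},
    {"jaw": 0.45,"dx": 0,"dy": 0,"dz": 0,"twist": 0},
    {"jaw": 0.35,"dx": 0,"dy": 0,"dz": 0,"twist": 0},
    {"jaw": 0,"dx": 0,"dy": 0,"dz": 0,"twist": 0},
    {"jaw": 0,"dx": 0,"dy": 0,"dz": 0,"twist": 0},
    {"jaw": 0,"dx": 0,"dy": 0,"dz": 0,"twist": 0},
    {"jaw": 0,"dx": 0,"dy": 0,"dz": 0,"twist": 0},
  ],
)

```text
time_s: 15.05
tcp_pos: [0.4891, -0.3567, 0.0379]
tool_rot: [1.332, 2.845, -0.0]
ft_force: [-0.6, 0.2, 1.0]
gripper_width: 0.492
grip_force: 30.0
```

```bash
python3 -c "
from h import *
plan(.652,-.06,.26,0)"
```

```text
t 15.05 tcp [ 0.4891 -0.3567  0.0379] phi 39.82 tilt [ 0. -0. -1.] F [-0.6  0.2  1. ] w 0.492 g 30.0
shift cm now-axes [ 12.36  31.51 -22.22] twist 39.82 (shift after twist 29.67 16.29 )
```

apply_moves(
  motion=[
    {"jaw": 0,"dx": 0,"dy": 0,"dz": -1,"twist": 0},
    {"jaw": 0,"dx": 0,"dy": 0,"dz": -2.2,"twist": 0},
    {"jaw": 0,"dx": 0,"dy": 0,"dz": -4,"twist": 0},
    {"jaw": 0,"dx": 0,"dy": 0,"dz": -4,"twist": 0},
    {"jaw": 0,"dx": 0,"dy": 0,"dz": -4,"twist": 0},
    {"jaw": 0,"dx": 0,"dy": 0,"dz": -4,"twist": 0},
    {"jaw": 0,"dx": 0,"dy": 0,"dz": -3,"twist": 0},
    {"jaw": 0,"dx": 0,"dy": 0,"dz": 0,"twist": 7.8},
  ],
)

```text
time_s: 15.85
tcp_pos: [0.4908, -0.3586, 0.2657]
tool_rot: [1.522, 2.736, -0.001]
ft_force: [0.8, 0.4, -1.0]
gripper_width: 0.492
grip_force: 30.0
```

apply_moves(
  motion=[
    {"jaw": 0,"dx": 0,"dy": 0,"dz": 0,"twist": 8},
    {"jaw": 0,"dx": 0,"dy": 0,"dz": 0,"twist": 8},
    {"jaw": 0,"dx": 0,"dy": 0,"dz": 0,"twist": 8},
    {"jaw": 0,"dx": 0,"dy": 0,"dz": 0,"twist": 8},
    {"jaw": 0,"dx": 3,"dy": 1.6,"dz": 0,"twist": 0},
    {"jaw": 0,"dx": 3,"dy": 1.6,"dz": 0,"twist": 0},
    {"jaw": 0,"dx": 3,"dy": 1.6,"dz": 0,"twist": 0},
    {"jaw": 0,"dx": 3,"dy": 1.6,"dz": 0,"twist": 0},
  ],
)

```text
time_s: 16.65
tcp_pos: [0.5532, -0.2351, 0.2599]
tool_rot: [-2.221, -2.221, -0.0]
ft_force: [0.3, 0.5, -1.0]
gripper_width: 0.493
grip_force: 30.0
```

apply_moves(
  motion=[
    {"jaw": 0,"dx": 3,"dy": 1.7,"dz": 0,"twist": 0},
    {"jaw": 0,"dx": 3,"dy": 1.7,"dz": 0,"twist": 0},
    {"jaw": 0,"dx": 3,"dy": 1.7,"dz": 0,"twist": 0},
    {"jaw": 0,"dx": 3,"dy": 1.7,"dz": 0,"twist": 0},
    {"jaw": 0,"dx": 3,"dy": 1.6,"dz": 0,"twist": 0},
    {"jaw": 0,"dx": 2.7,"dy": 1.5,"dz": 0,"twist": 0},
    {"jaw": 0,"dx": 0,"dy": 0,"dz": 0,"twist": 0},
    {"jaw": 0,"dx": 0,"dy": 0,"dz": 0,"twist": 0},
  ],
)

```text
time_s: 17.45
tcp_pos: [0.6516, -0.059, 0.2594]
tool_rot: [-2.219, -2.223, 0.002]
ft_force: [0.7, -0.9, -1.0]
gripper_width: 0.494
grip_force: 30.0
```

Run:
```python
from h import *
plan(.652,-.06,.138,0)
for n in ('scene','side'):
    im,d,K,k,T=snap(n); P=cloud(d,K,k,T); H,S,V=cv2.split(cv2.cvtColor(im,cv2.COLOR_RGB2HSV)); np.savez(n+'3.npz',im=im,P=P)
    comps((np.hypot(P[...,0]-.652,P[...,1]+.06)<.09)&((H<6)|(H>172))&(S>150)&(P[...,2]>.2),P,n+'mould')
```

```text
t 17.45 tcp [ 0.6516 -0.059   0.2594] phi 0.12 tilt [-0.001 -0.    -1.   ] F [ 0.7 -0.9 -1. ] w 0.494 g 30.0
shift cm now-axes [-0.1   0.05 12.14] twist 0.12 (shift after twist -0.1 0.04 )
scenemould [203 171  24  35 364] z [0.2374 0.3065 0.3149] [656.  -38.5] [59. 52.] 89.1
sidemould [205 138  26  31 317] z [0.2343 0.2785 0.3138] [646.6 -55.5] [57. 96.] 2.9
```

Aligned with the bar. Lowering.

apply_moves(
  motion=[
    {"jaw": 0,"dx": 0,"dy": 0.05,"dz": 2,"twist": 0},
    {"jaw": 0,"dx": 0,"dy": 0,"dz": 2.5,"twist": 0},
    {"jaw": 0,"dx": 0,"dy": 0,"dz": 2.5,"twist": 0},
    {"jaw": 0,"dx": 0,"dy": 0,"dz": 2,"twist": 0},
    {"jaw": 0,"dx": 0,"dy": 0,"dz": 1.2,"twist": 0},
    {"jaw": 0,"dx": 0,"dy": 0,"dz": 0.6,"twist": 0},
    {"jaw": 0,"dx": 0,"dy": 0,"dz": 0.3,"twist": 0},
    {"jaw": 0,"dx": 0,"dy": 0,"dz": 0,"twist": 0},
  ],
)

```text
time_s: 18.35
tcp_pos: [0.6528, -0.0601, 0.1492]
tool_rot: [2.221, 2.221, 0.001]
ft_force: [-0.8, -0.5, -1.3]
gripper_width: 0.491
grip_force: 30.0
```

apply_moves(
  motion=[
    {"jaw": 0,"dx": 0,"dy": 0,"dz": 0.1,"twist": 0},
    {"jaw": 0,"dx": 0,"dy": 0,"dz": 0.1,"twist": 0},
    {"jaw": 0,"dx": 0,"dy": 0,"dz": 0.1,"twist": 0},
    {"jaw": 0,"dx": 0,"dy": 0,"dz": 0.1,"twist": 0},
    {"jaw": 0,"dx": 0,"dy": 0,"dz": 0.1,"twist": 0},
    {"jaw": 0,"dx": 0,"dy": 0,"dz": 0,"twist": 0},
    {"jaw": 0,"dx": 0,"dy": 0,"dz": 0,"twist": 0},
    {"jaw": 0,"dx": 0,"dy": 0,"dz": 0,"twist": 0},
  ],
)

```text
time_s: 19.15
tcp_pos: [0.6526, -0.0596, 0.1437]
tool_rot: [2.221, 2.222, -0.0]
ft_force: [-0.4, -0.4, -1.0]
gripper_width: 0.495
grip_force: 30.0
```

apply_moves(
  motion=[
    {"jaw": 0,"dx": 0,"dy": 0,"dz": 0.1,"twist": 0},
    {"jaw": 0,"dx": 0,"dy": 0,"dz": 0.1,"twist": 0},
    {"jaw": 0,"dx": 0,"dy": 0,"dz": 0.1,"twist": 0},
    {"jaw": 0,"dx": 0,"dy": 0,"dz": 0.1,"twist": 0},
    {"jaw": 0,"dx": 0,"dy": 0,"dz": 0,"twist": 0},
    {"jaw": 0,"dx": 0,"dy": 0,"dz": 0,"twist": 0},
    {"jaw": 0,"dx": 0,"dy": 0,"dz": 0,"twist": 0},
    {"jaw": 0,"dx": 0,"dy": 0,"dz": 0,"twist": 0},
  ],
)

```text
time_s: 19.95
tcp_pos: [0.6526, -0.0596, 0.1397]
tool_rot: [2.221, 2.222, 0.0]
ft_force: [0.0, 0.5, -0.5]
gripper_width: 0.495
grip_force: 30.0
```

apply_moves(
  motion=[
    {"jaw": 0,"dx": 0,"dy": 0,"dz": 0.1,"twist": 0},
    {"jaw": 0,"dx": 0,"dy": 0,"dz": 0,"twist": 0},
    {"jaw": 0,"dx": 0,"dy": 0,"dz": 0,"twist": 0},
    {"jaw": 0,"dx": 0,"dy": 0,"dz": 0,"twist": 0},
    {"jaw": 0,"dx": 0,"dy": 0,"dz": 0,"twist": 0},
    {"jaw": 0,"dx": 0,"dy": 0,"dz": 0,"twist": 0},
    {"jaw": 0,"dx": 0,"dy": 0,"dz": 0,"twist": 0},
    {"jaw": 0,"dx": 0,"dy": 0,"dz": 0,"twist": 0},
  ],
)

```text
time_s: 20.75
tcp_pos: [0.6525, -0.0596, 0.1387]
tool_rot: [2.221, 2.222, -0.0]
ft_force: [-0.4, -0.2, -0.6]
gripper_width: 0.493
grip_force: 30.0
```

apply_moves(
  motion=[
    {"jaw": 0,"dx": 0,"dy": 0,"dz": 0.1,"twist": 0},
    {"jaw": 0,"dx": 0,"dy": 0,"dz": 0,"twist": 0},
    {"jaw": 0,"dx": 0,"dy": 0,"dz": 0,"twist": 0},
    {"jaw": 0,"dx": 0,"dy": 0,"dz": 0,"twist": 0},
    {"jaw": 0,"dx": 0,"dy": 0,"dz": 0,"twist": 0},
    {"jaw": 0,"dx": 0,"dy": 0,"dz": 0,"twist": 0},
    {"jaw": 0,"dx": 0,"dy": 0,"dz": 0,"twist": 0},
    {"jaw": 0,"dx": 0,"dy": 0,"dz": 0,"twist": 0},
  ],
)

```text
time_s: 21.55
tcp_pos: [0.6525, -0.0596, 0.1376]
tool_rot: [2.221, 2.222, -0.0]
ft_force: [0.2, -0.7, 0.0]
gripper_width: 0.493
grip_force: 30.0
```

apply_moves(
  motion=[
    {"jaw": 0,"dx": 0,"dy": 0,"dz": 0.1,"twist": 0},
    {"jaw": 0,"dx": 0,"dy": 0,"dz": 0,"twist": 0},
    {"jaw": 0,"dx": 0,"dy": 0,"dz": 0,"twist": 0},
    {"jaw": 0,"dx": 0,"dy": 0,"dz": 0,"twist": 0},
    {"jaw": 0,"dx": 0,"dy": 0,"dz": 0,"twist": 0},
    {"jaw": 0,"dx": 0,"dy": 0,"dz": 0,"twist": 0},
    {"jaw": 0,"dx": 0,"dy": 0,"dz": 0,"twist": 0},
    {"jaw": 0,"dx": 0,"dy": 0,"dz": 0,"twist": 0},
  ],
)

```text
time_s: 22.35
tcp_pos: [0.6526, -0.0596, 0.1376]
tool_rot: [2.221, 2.222, 0.001]
ft_force: [-2.7, 0.5, 5.1]
gripper_width: 0.493
grip_force: 30.0
```

Contact at +5 N. I'll release slowly and lift clear, then look for the sprayer.

apply_moves(
  motion=[
    {"jaw": 0.51,"dx": 0,"dy": 0,"dz": 0,"twist": 0},
    {"jaw": 0.54,"dx": 0,"dy": 0,"dz": 0,"twist": 0},
    {"jaw": 0.58,"dx": 0,"dy": 0,"dz": 0,"twist": 0},
    {"jaw": 0.68,"dx": 0,"dy": 0,"dz": 0,"twist": 0},
    {"jaw": 0.8,"dx": 0,"dy": 0,"dz": 0,"twist": 0},
    {"jaw": 1,"dx": 0,"dy": 0,"dz": 0,"twist": 0},
    {"jaw": 1,"dx": 0,"dy": 0,"dz": 0,"twist": 0},
    {"jaw": 1,"dx": 0,"dy": 0,"dz": 0,"twist": 0},
  ],
)

```text
time_s: 23.15
tcp_pos: [0.6525, -0.0596, 0.1366]
tool_rot: [2.221, 2.222, -0.0]
ft_force: [-0.6, 0.1, -0.6]
gripper_width: 0.961
grip_force: 0.0
```

apply_moves(
  motion=[
    {"jaw": 1,"dx": 0,"dy": 0,"dz": -1,"twist": 0},
    {"jaw": 1,"dx": 0,"dy": 0,"dz": -2,"twist": 0},
    {"jaw": 1,"dx": 0,"dy": 0,"dz": -3,"twist": 0},
    {"jaw": 1,"dx": 0,"dy": 0,"dz": -3,"twist": 0},
    {"jaw": 1,"dx": 0,"dy": 0,"dz": -3,"twist": 0},
    {"jaw": 1,"dx": 0,"dy": 0,"dz": -1,"twist": 0},
    {"jaw": 1,"dx": 0,"dy": 0,"dz": 0,"twist": 0},
    {"jaw": 1,"dx": 0,"dy": 0,"dz": 0,"twist": 0},
  ],
)

```text
time_s: 23.95
tcp_pos: [0.6518, -0.0593, 0.2654]
tool_rot: [-2.22, -2.22, 0.002]
ft_force: [-0.6, -0.3, -0.9]
gripper_width: 0.997
grip_force: 0.0
```

apply_moves(
  motion=[
    {"jaw": 1,"dx": 0.3,"dy": -3,"dz": 0,"twist": 0},
    {"jaw": 1,"dx": 0.3,"dy": -3,"dz": 0,"twist": 0},
    {"jaw": 1,"dx": 0.3,"dy": -3,"dz": 0,"twist": 0},
    {"jaw": 1,"dx": 0.3,"dy": -3,"dz": 0,"twist": 0},
    {"jaw": 1,"dx": 0.3,"dy": -3,"dz": 0,"twist": 0},
    {"jaw": 1,"dx": 0,"dy": 0,"dz": 0,"twist": 0},
    {"jaw": 1,"dx": 0,"dy": 0,"dz": 0,"twist": 0},
    {"jaw": 1,"dx": 0,"dy": 0,"dz": 0,"twist": 0},
  ],
)

```text
time_s: 24.75
tcp_pos: [0.5033, -0.0445, 0.266]
tool_rot: [-2.221, -2.222, 0.001]
ft_force: [0.3, 0.8, -1.2]
gripper_width: 0.996
grip_force: 0.0
```

```bash
python3 hang.py -.06 .06
python3 - <<'E'
from h import *
plan(.49,-.03,.1,0)
for n in ('wrist','scene'):
    im,d,K,k,T=snap(n); P=cloud(d,K,k,T); H,S,V=cv2.split(cv2.cvtColor(im,cv2.COLOR_RGB2HSV)); np.savez(n+'4.npz',im=im,P=P,K=K,k=k,T=T)
    b=(P[...,0]>.4)&(P[...,0]<.6)&(P[...,1]>-.12)&(P[...,1]<.12)
    comps(b&(H>4)&(H<16)&(S>150)&(V>130)&(P[...,2]>.07)&(P[...,2]<.13),P,n+'orange',30)
    comps(b&(S<130)&(V<90)&(P[...,2]>.085)&(P[...,2]<.13),P,n+'black')
    comps(b&(H>100)&(H<125)&(S>120)&(P[...,2]>.07),P,n+'blue',30)
    if n=='wrist': cv2.imwrite('pics/w4.png',im[:,:,::-1])
E
```

```text
scene top [201 185  26  32 401] z [0.1806 0.1883 0.1944] [655.4 -60.2] [120.  43.] 88.6
scene legs [200 206  16  25  56] z [0.1053 0.1148 0.1198] [684.  -60.1] [  6. 101.] 1.6
side top [208 159  23  23 209] z [0.1805 0.1873 0.1936] [648.7 -60.4] [ 41. 119.] 0.5
side legs [219 179  15  19  69] z [0.1039 0.1129 0.1191] [625.3 -58.6] [10. 98.] 0.1
wrist top [ 391  148   55  123 3918] z [0.1805 0.1874 0.1905] [652.2 -60. ] [120.  39.] 90.0
wrist legs [356 148  16  80 617] z [0.1041 0.1124 0.1198] [626.  -56.1] [ 5. 92.] 0.3
wrist legs [411 149   4  11  34] z [0.1056 0.1113 0.1169] [678.8 -16.2] [12.  5.] 78.0
t 24.9 tcp [ 0.5033 -0.0447  0.2662] phi 0.02 tilt [-0.    -0.001 -1.   ] F [ 0.6 -0.5  0.3] w 0.999 g 0.0
shift cm now-axes [ 1.48 -1.32 16.62] twist 0.02 (shift after twist 1.47 -1.33 )
wristorange [269 114   9  82 542] z [0.106  0.1098 0.1116] [519.  -18.7] [93.  8.] 88.1
wristblack [ 203   80  103  126 4579] z [0.1029 0.1115 0.1171] [496.9  -7.8] [142. 112.] 88.4
wristblue [304  82  23  36 711] z [0.1043 0.1159 0.1192] [564.1  43. ] [38. 21.] 88.0
sceneorange [252 196  16  22  64] z [0.1036 0.1109 0.1154] [521.8 -18. ] [90.  9.] 88.8
sceneblack [260 187  33  44 504] z [0.0975 0.1115 0.1189] [507.7   0.7] [106. 141.] 10.0
sceneblue [252 222  11  13 106] z [0.0975 0.1142 0.1229] [565.8  46. ] [28. 35.] 1.8
```

View pics/w4.png

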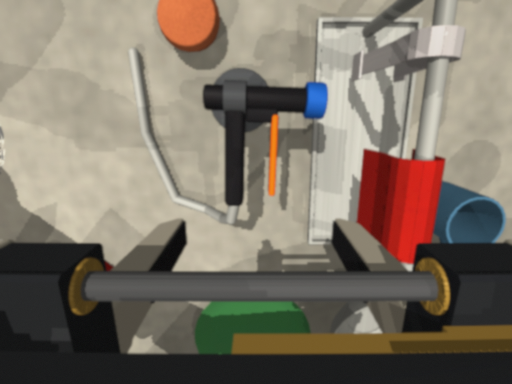

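The wrist picture shows the tongs at (438,43) and the mould at (402,205), both straddling the bar. The sprayer's grip is at (234,160) and its trigger at (272,155). The sprayer origin works out at about (0.476, 0.046) with yaw -1.9°, and the nozzle position agrees with that. The squeeze point is (0.4855, -0.034), so I'll go there, with the jaw closed only after a pose check.

apply_moves(
  motion=[
    {"jaw": 1,"dx": 1.05,"dy": -1.8,"dz": 0,"twist": 1.9},
    {"jaw": 1,"dx": 0,"dy": 0,"dz": 3,"twist": 0},
    {"jaw": 1,"dx": 0,"dy": 0,"dz": 3,"twist": 0},
    {"jaw": 1,"dx": 0,"dy": 0,"dz": 2,"twist": 0},
    {"jaw": 1,"dx": 0,"dy": 0,"dz": 1,"twist": 0},
    {"jaw": 1,"dx": 0,"dy": 0,"dz": 0,"twist": 0},
    {"jaw": 1,"dx": 0,"dy": 0,"dz": 0,"twist": 0},
    {"jaw": 1,"dx": 0,"dy": 0,"dz": 0,"twist": 0},
  ],
)

```text
time_s: 25.8
tcp_pos: [0.4855, -0.0343, 0.1777]
tool_rot: [2.256, 2.183, 0.003]
ft_force: [-0.1, -0.6, -0.4]
gripper_width: 1.0
grip_force: 0.0
```

Run:
```python
from h import *
plan(.4855,-.0341,.081,-1.9)
im,d,K,k,T=snap('wrist'); P=cloud(d,K,k,T); H,S,V=cv2.split(cv2.cvtColor(im,cv2.COLOR_RGB2HSV))
b=(P[...,0]>.4)&(P[...,0]<.6)&(P[...,1]>-.12)&(P[...,1]<.12)
comps(b&(H>4)&(H<16)&(S>150)&(V>130)&(P[...,2]>.07)&(P[...,2]<.13),P,'orange',30)
comps(b&(S<130)&(V<90)&(P[...,2]>.1)&(P[...,2]<.13)&(P[...,1]<.02),P,'grip')
o=(P[...,0]>.4)&(P[...,0]<.47)&(np.abs(P[...,1]+.034)<.02)&(P[...,2]>.01)&(P[...,2]<.15); comps(o,P,'left obstacle',20)
```

```text
t 25.8 tcp [ 0.4855 -0.0343  0.1777] phi -1.89 tilt [ 0.002 -0.    -1.   ] F [-0.1 -0.6 -0.4] w 1.0 g 0.0
shift cm now-axes [ 0.02 -0.02  9.67] twist 0.01 (shift after twist 0.02 -0.0 )
orange [ 291  127   13  106 1068] z [0.1012 0.1098 0.1114] [519.  -18.8] [92.  8.] 87.9
grip [ 231  138   27  111 2630] z [0.1086 0.112  0.1136] [473.8 -31.6] [103.  22.] 88.6
left obstacle [232 179  10  46 361] z [0.1074 0.1117 0.1134] [466.3 -34. ] [40.  8.] 88.1
```

The second look agrees with the first within 1 mm. Descend and squeeze.

apply_moves(
  motion=[
    {"jaw": 1,"dx": 0,"dy": 0,"dz": 2.5,"twist": 0},
    {"jaw": 1,"dx": 0,"dy": 0,"dz": 2.5,"twist": 0},
    {"jaw": 1,"dx": 0,"dy": 0,"dz": 2,"twist": 0},
    {"jaw": 1,"dx": 0,"dy": 0,"dz": 1.5,"twist": 0},
    {"jaw": 1,"dx": 0,"dy": 0,"dz": 1.2,"twist": 0},
    {"jaw": 0.9,"dx": 0,"dy": 0,"dz": 0,"twist": 0},
    {"jaw": 0.85,"dx": 0,"dy": 0,"dz": 0,"twist": 0},
    {"jaw": 0.85,"dx": 0,"dy": 0,"dz": 0,"twist": 0},
  ],
)

```text
time_s: 26.65
tcp_pos: [0.4853, -0.0342, 0.0805]
tool_rot: [2.257, 2.184, 0.002]
ft_force: [-0.6, -0.6, 0.3]
gripper_width: 0.857
grip_force: 0.0
```

apply_moves(
  motion=[
    {"jaw": 0.7,"dx": 0,"dy": 0,"dz": 0,"twist": 0},
    {"jaw": 0.6,"dx": 0,"dy": 0,"dz": 0,"twist": 0},
    {"jaw": 0.5,"dx": 0,"dy": 0,"dz": 0,"twist": 0},
    {"jaw": 0.4,"dx": 0,"dy": 0,"dz": 0,"twist": 0},
    {"jaw": 0.3,"dx": 0,"dy": 0,"dz": 0,"twist": 0},
    {"jaw": 0.3,"dx": 0,"dy": 0,"dz": 0,"twist": 0},
    {"jaw": 0.3,"dx": 0,"dy": 0,"dz": 0,"twist": 0},
    {"jaw": 0.3,"dx": 0,"dy": 0,"dz": 0,"twist": 0},
  ],
)

```text
time_s: 27.45
tcp_pos: [0.4841, -0.034, 0.0803]
tool_rot: [-2.257, -2.184, -0.0]
ft_force: [-0.5, 0.4, 5.2]
gripper_width: 0.457
grip_force: 28.4
```

apply_moves(
  motion=[
    {"jaw": 0,"dx": 0,"dy": 0,"dz": 0,"twist": 0},
    {"jaw": 0,"dx": 0,"dy": 0,"dz": 0,"twist": 0},
    {"jaw": 0,"dx": 0,"dy": 0,"dz": 0,"twist": 0},
    {"jaw": 0,"dx": 0,"dy": 0,"dz": 0,"twist": 0},
    {"jaw": 0,"dx": 0,"dy": 0,"dz": 0,"twist": 0},
    {"jaw": 0,"dx": 0,"dy": 0,"dz": 0,"twist": 0},
    {"jaw": 0,"dx": 0,"dy": 0,"dz": 0,"twist": 0},
    {"jaw": 0,"dx": 0,"dy": 0,"dz": 0,"twist": 0},
  ],
)

```text
time_s: 28.25
tcp_pos: [0.4841, -0.034, 0.0803]
tool_rot: [-2.257, -2.184, -0.0]
ft_force: [-0.4, 1.1, 5.0]
gripper_width: 0.454
grip_force: 28.4
```

Run:
```python
from h import *
plan(.4855,-.0341,.081,-1.9)
for n in ('wrist','scene'):
    im,d,K,k,T=snap(n); P=cloud(d,K,k,T); H,S,V=cv2.split(cv2.cvtColor(im,cv2.COLOR_RGB2HSV))
    m=(H>4)&(H<16)&(S>150)&(V>110)&(P[...,2]>.07)&(P[...,2]<.13)&(P[...,0]>.44)&(P[...,0]<.56)&(P[...,1]<.04)&(P[...,1]>-.12)
    comps(m,P,n+'orange',10)
    p=P[m]
    if len(p): l=cv2.fitLine(p[:,:2].astype(np.float32),cv2.DIST_HUBER,0,.001,.001).ravel(); print(np.degrees(np.arctan2(l[1],l[0])),len(p))
```

```text
t 28.25 tcp [ 0.4841 -0.034   0.0803] phi -1.88 tilt [-0.     0.001 -1.   ] F [-0.4  1.1  5. ] w 0.454 g 28.4
shift cm now-axes [-0.01  0.14 -0.07] twist 0.02 (shift after twist -0.01 0.14 )
wristorange [ 267  136   72  135 2231] z [0.0928 0.1088 0.1112] [509.9 -13.2] [85. 15.] 69.7
69.22853 2231
sceneorange [263 200   5  19  40] z [0.1058 0.1114 0.1153] [512.5  -4.4] [66.  9.] 71.7
67.2819 40
```

The trigger has turned from 88° to about 70°, or 0.32 rad, so it is fully in. I'll release it and lift away.

apply_moves(
  motion=[
    {"jaw": 0.6,"dx": 0,"dy": 0,"dz": 0,"twist": 0},
    {"jaw": 0.75,"dx": 0,"dy": 0,"dz": 0,"twist": 0},
    {"jaw": 0.9,"dx": 0,"dy": 0,"dz": 0,"twist": 0},
    {"jaw": 1,"dx": 0,"dy": 0,"dz": 0,"twist": 0},
    {"jaw": 1,"dx": 0,"dy": 0,"dz": 0,"twist": 0},
    {"jaw": 1,"dx": 0,"dy": 0,"dz": 0,"twist": 0},
    {"jaw": 1,"dx": 0,"dy": 0,"dz": 0,"twist": 0},
    {"jaw": 1,"dx": 0,"dy": 0,"dz": 0,"twist": 0},
  ],
)

```text
time_s: 29.15
tcp_pos: [0.4831, -0.0336, 0.0792]
tool_rot: [-2.255, -2.183, 0.003]
ft_force: [-0.6, -0.5, -0.1]
gripper_width: 0.996
grip_force: 0.0
```

apply_moves(
  motion=[
    {"jaw": 1,"dx": 0,"dy": 0,"dz": -1,"twist": 0},
    {"jaw": 1,"dx": 0,"dy": 0,"dz": -3,"twist": 0},
    {"jaw": 1,"dx": 0,"dy": 0,"dz": -3,"twist": 0},
    {"jaw": 1,"dx": 0,"dy": 0,"dz": -3,"twist": 0},
    {"jaw": 1,"dx": 0,"dy": 0,"dz": -3,"twist": 0},
    {"jaw": 1,"dx": 0,"dy": 0,"dz": -3,"twist": 0},
    {"jaw": 1,"dx": 0,"dy": 0,"dz": 0,"twist": 0},
    {"jaw": 1,"dx": 0,"dy": 0,"dz": 0,"twist": 0},
  ],
)

```text
time_s: 29.95
tcp_pos: [0.4842, -0.034, 0.2403]
tool_rot: [2.257, 2.185, 0.001]
ft_force: [-0.7, 0.2, -0.6]
gripper_width: 0.999
grip_force: 0.0
```

```bash
python3 hang.py -.06 .06; python3 hang.py .087 .025
python3 - <<'E'
from h import *
plan(.4855,-.0341,.081,-1.9)
im,d,K,k,T=snap('wrist'); P=cloud(d,K,k,T); H,S,V=cv2.split(cv2.cvtColor(im,cv2.COLOR_RGB2HSV))
b=(P[...,0]>.4)&(P[...,0]<.6)&(P[...,1]>-.12)&(P[...,1]<.12)
comps(b&(H>4)&(H<16)&(S>150)&(V>130)&(P[...,2]>.07)&(P[...,2]<.13),P,'orange',30)
im,*_=snap('scene'); cv2.imwrite('pics/end.png',cv2.resize(im[:,:,::-1],(800,600)))
E
```

```text
scene top [201 186  27  31 393] z [0.1809 0.1884 0.1935] [655.2 -59.9] [118.  42.] 89.8
scene legs [200 206  16  25  54] z [0.1052 0.1137 0.1193] [683.7 -60.1] [  6. 101.] 2.1
side top [207 160  23  22 213] z [0.1807 0.1874 0.1944] [649.  -59.7] [ 38. 119.] 0.4
side legs [219 179  15  19  65] z [0.1046 0.1123 0.1196] [625.  -57.4] [98.  8.] 89.1
wrist top [ 433  159   55   84 3286] z [0.1805 0.1874 0.1906] [651.6 -36.8] [73. 37.] 89.6
wrist legs [383 157  18  92 882] z [0.104  0.1124 0.1196] [626.3 -60.3] [  5. 100.] 0.5
wrist legs [441 157   9  15  89] z [0.1052 0.113  0.1196] [679.5 -18.4] [15.  5.] 85.4
scene top [229 230  15  17 145] z [0.1806 0.1876 0.1943] [653.4  87.3] [41. 44.] 39.0
scene legs [228 250   5  19  61] z [0.0415 0.0765 0.1166] [679.7  85.6] [29.  7.] 87.5
side top [192 191  12  12  79] z [0.1803 0.1861 0.1929] [648.5  87. ] [45. 34.] 59.1
side legs [192 207   6  18  58] z [0.0407 0.0826 0.1184] [673.4  84.5] [ 9. 29.] 10.3
side legs [203 210   8  22  97] z [0.0416 0.0773 0.1169] [625.9  88.4] [13. 33.] 4.1
wrist top [ 459    0   53   76 2560] z [0.1805 0.1864 0.1905] [649.9  87. ] [34. 51.] 7.7
wrist legs [ 372   46   42   38 1004] z [0.0424 0.0829 0.1186] [627.4  85.3] [32. 11.] 89.4
wrist legs [416  60  41  24 471] z [0.0416 0.0813 0.1188] [675.4  75.8] [ 9. 16.] 5.9
t 30.25 tcp [ 0.4839 -0.034   0.2387] phi -1.89 tilt [-0.002 -0.    -1.   ] F [-0.4  0.1 -0.6] w 1.003 g 0.0
shift cm now-axes [ 0.    0.2  15.77] twist 0.01 (shift after twist 0.0 0.16 )
orange [287 124  10  87 679] z [0.103  0.1098 0.1116] [519. -19.] [93.  8.] 88.1
```

View pics/end.png

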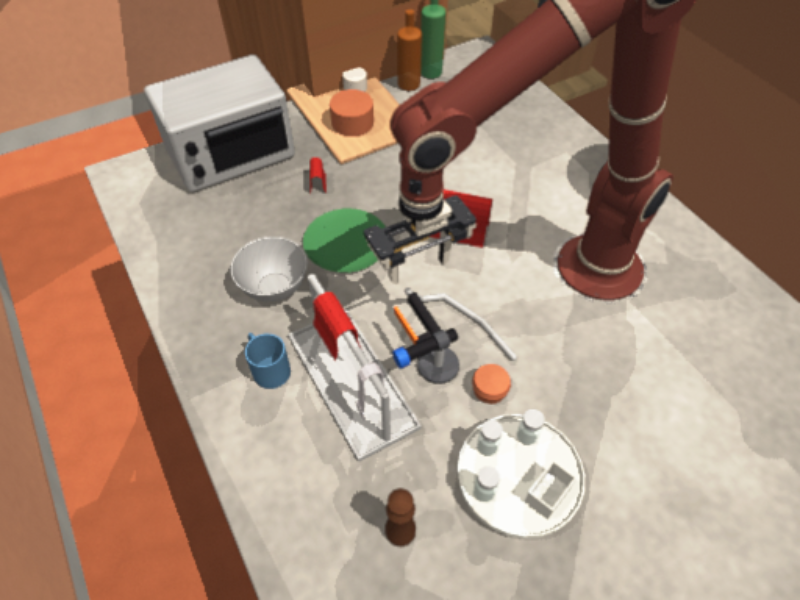

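The final scene shows the mould at (335,320) and the tongs at (372,385) hanging on the bar. The trigger is back at 88.1°, and the plate, jars, bowl, mug, mill and cellar are where they were.

```bash
python3 -c "
from plant import robot
print(robot.finish_job())"
```

```text
the job is handed in; nothing more can be done
None
```

The red taco mould and the tongs both hang squarely side by side on the bar, the trigger was then squeezed fully in for about a second and sprang back, everything else looks unmoved in the final picture, and the job was handed in at about 30 s.

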